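# Take the lift-off lid off a stock box and stand it in the lid stand

### The job

Open the stock box on the counter for refilling: by its loop handle swing the lid up on its hinge rod until it stands upright, then lift it straight up off the rod. Stand it, handle up, in the free slot of the lid stand, lowering it until it rests on the slot's floor before letting go.

Things in the scene. Friction and masses are not known exactly. Their poses are not given: they have to be found in the camera images.
- lid: Loose metal lid on the stock box, plate 139x160x8 mm, 0.2-0.4 kg. Origin mid-plate on hinge axis (79 mm up when closed); x away from handle, y along hinge, z up when closed. Plate x -149 to -10 mm. Two forks (y +-55; 18 mm thick; slot 10) straddle the rod, open ends at x 13: closed, the lid cannot lift off; upright (handle up), it pulls straight up off the rod. Falls if let go part-way.
- lid_grip (a point): Middle of the lid's loop handle, x -194 mm in the lid's frame (axes as lid's), 45 mm out from the lid's front edge, in the plate's plane. It is a round black sleeve along y, 16 mm diameter, 90 long, turning on the loop's bar with slight friction: gripped from above, fingers closing across it, the lid swings and hangs below an unturned gripper. 37 mm free between sleeve and plate.
- hinge_rod (a point): Middle of the fixed hinge rod (6 mm diameter, along y), 79 mm above the counter, 16 mm behind the rear wall of the stock box. Axes are the box's: -x to its front, where the lid's handle is; z up. Box: steel, fixed, 130 (x) x 160 (y) x 75 mm high. Rod brackets leave the lid 5 mm side play each way. The narrower box whose lid has a knob is not meant.
- free_slot (a point): Middle of the floor of the free slot of the fixed plywood lid stand, 6 mm above the counter. y runs along the slot (180 mm, open ends), x across it (about 43 mm between walls), z up. Walls rise 70 mm above the slot floor. The stand's second slot, 49 mm farther along +x, holds a shorter lid reaching 100 mm above the counter.
Things that resemble listed ones, but are neither listed nor needed, are in the scene too. Leave any turquoise look-alike of the lid alone.

How it is judged:
On the way, in this order (a step that is already met when the one before it is completed fails the run):
1. the lid stands upright (within 15 degrees) with its forks still on the hinge rod (angle between lid's own z axis and vertical between 1.31 and 1.83 rad and z of lid_grip in the frame of hinge_rod above 0.17 m and distance between lid and hinge_rod below 0.014 m), for 0.1 s.
2. the lid is lifted up off the rod: its hinge axis at least 30 mm above the rod and within 40 mm of it sideways (z of lid in the frame of hinge_rod above 0.03 m and horizontal distance between lid and hinge_rod below 0.04 m).
3. still held, the lid is lowered, handle up, to within 12 mm of the floor of the free slot (z of lid in the frame of free_slot below 0.025 m and x of lid in the frame of free_slot between -0.022 and 0.022 m and z of lid_grip in the frame of free_slot above 0.16 m and contact force between the fingers and lid above 1 N), for 0.1 s.
At the end, for the whole second after the job is handed in: The lid stands at rest in the free slot of the stand, handle up (it may lean against a slot wall), its fork ends on the slot's floor and its middle within 30 mm of the slot's middle lengthwise, and nothing holds it (z of lid in the frame of free_slot below 0.022 m and x of lid in the frame of free_slot between -0.022 and 0.022 m and y of lid in the frame of free_slot between -0.03 and 0.03 m and z of lid_grip in the frame of free_slot above 0.16 m and linear speed of lid below 0.03 m/s); the robot touches nothing.
It also fails if it takes over 51 s, if anything falls off the work surface, if the arm or the gripper's body presses on something with over 40 N, if the wrist force passes 120 N, or if a joint passes its speed limit or range.

### The arm

A 7-joint arm with a two-finger parallel gripper is mounted at the origin on the work surface. World frame = base frame: x ahead of the robot, y to its left, z up, the work surface at z = 0. Lengths are in m, angles in rad, forces in N, time in s.
With the tool pointing down it reaches from about 0.4 to 0.85 m from the base axis. Payload 4.5 kg.
Tool frame: the origin (TCP) lies on the mounting face of the last link; the fingertips stand 166 mm ahead of it and the grasp point (between the pads) lies 147 mm ahead of it; y points along the fingers, z is the direction in which the jaws open and shut, and the axes are right-handed (so a half turn about y gives the same grasp; the last joint's range is limited). The gripper opens to 88 mm and grips with 3 to 60 N. Pads are 18 mm wide; open, the fingers measure 123 mm over their backs; the gripper's body (75 mm by 187 mm) begins 45 mm behind the grasp point.
Start: joints at [-1.19, 0.689, -0.195, 1.565, 0.157, 0.902, -0.215], TCP at [0.212, 0.588, 0.405] pointing down, gripper open.
Joint ranges: [-3.01, 3.01], [-0.46, 2.08], [-1.47, 1.51], [0.13, 2.56], [-1, 4.14], [0.04, 2.09], [-2.66, 2.66]. Speed limits (rad/s): [2.57, 2.57, 3.14, 3.14, 3.14, 3.14, 3.14].

### API

Orientations are given as a unit quaternion [x, y, z, w].
In Python, from plant import r gives the robot as it stands.
- The arm moves only by the tool arm_command, never from a script. Its argument "deltas" is a list of rows, each an object of numbers: "dx", "dy", "dz": the shift along the tool's x, y, z each as a share of 1000 mm, from -1 to 1; "wx", "wy", "wz": the turn, a rotation vector about the tool's x, y, z each as a share of 45 degrees, from -1 to 1. In form: [{"dx": .., "dy": .., "dz": .., "wx": .., "wy": .., "wz": ..}, ...]. A call has exactly 5 rows; each row is the pose to reach, as a shift and turn from the pose commanded when the call began, along the tool's axes at that moment; what a row does not reach only later rows make up. A row lasts 1/10 s, in which the tool goes at most 50 mm and 8.59 degrees, less where a joint would pass 70% of its speed; a pose out of reach is approached as far as the arm can. A call with a number of a shift or a turn outside -1 to 1 is refused whole. A call with a gripper value outside its range is refused whole. "claw" is the opening, from -1 (shut) to 1 (fully open), set as the call begins (left out, the last holds). The fingers move at their own pace and stop on an object; "grip_force" is the grip in N (left out, the last holds). Time passes only in rows, so rows that repeat a pose let the fingers close, or fill a call up. It gives the time, the measured TCP pose, the force and the opening at its end, in the units of the state.
- r.get_state(): the state, without advancing time (a new reading comes with each control period).
- r.snapshot(name): name is "scene" or "top" or "wrist"; returns the picture (400x640x3 uint8, red, green, blue); there is no depth.
- r.get_calibration(name): a dict with "vertical_fov" (degrees; the focal length in pixels is half the picture's height over the tangent of half this angle, whatever the lens; pixels are square), "cx", "cy" (the principal point, pixels), "R" (3x3) and "t" (3): a world point X has camera coordinates R X + t. Camera axes: x right, y down, z forward; pixel columns grow to the right and rows downward; lengths in m; the calibration is good to about 2 mm. A picture is of the moment at which its call begins: read the wrist's pose just before it. get_calibration takes no time and is no camera call; for the wrist camera it gives the pose at the moment of the call.
- r.finish_job(): hands the job in, once; it reports no verdict.
The state is a dict: "clock": time; "q": joint angles; "qd": joint speeds; "joint_torque": joint torques, N m; "tool_pos": TCP position; "eef_rot": TCP orientation; "contact_force": force on the tool from outside, world axes, zero at the start; "moment": the same for the moment, N m; "opening": opening from 0.0 (shut) to 1.0 (fully open).
Only numpy, scipy, OpenCV 4.12 (cv2) and the standard library are available. Lean on these libraries where they do the work, as an engineer would, in place of code of your own. Each camera call takes 0.05 s, during which the arm holds its last target.

## Working session

There is one attempt and no reset: what is moved stays moved. The work goes in short steps, Python scripts to look and compute and a tool call to move; the robot and the scene stay as the last step left them, time stands still between calls to the robot, and variables do not carry over. Pictures are saved under pics/ and viewed, and the job is handed in when it is done.

Besides the shell and the picture viewer there is one more tool, called as name([rows], argument=value, ...), one row to a line, values as JSON. arm_command: Moves the arm, as the interface text tells. Shift numbers are shares of 1000 mm and turn numbers shares of 45 degrees, none past 1 either way. Its arguments: {"type":"object","properties":{"deltas":{"type":"array","items":{"type":"object","properties":{"dx":{"type":"number","minimum":-1,"maximum":1},"dy":{"type":"number","minimum":-1,"maximum":1},"dz":{"type":"number","minimum":-1,"maximum":1},"wx":{"type":"number","minimum":-1,"maximum":1},"wy":{"type":"number","minimum":-1,"maximum":1},"wz":{"type":"number","minimum":-1,"maximum":1}}}},"claw":{"type":"number"},"grip_force":{"type":"number"}},"required":["deltas"]}

```bash
mkdir -p pics; ls; cat > h.py <<'E'
import numpy as np,cv2
from plant import r
from scipy.spatial.transform import Rotation as Ro
def save(n,f):
    im=r.snapshot(n); cv2.imwrite('pics/'+f,im[:,:,::-1]); return im
def ray(c,u,v):
    f=200/np.tan(np.radians(c['vertical_fov'])/2)
    R=np.array(c['R']);t=np.array(c['t'])
    d=R.T@np.array([(u-c['cx'])/f,(v-c['cy'])/f,1]); return -R.T@t,d
def onz(c,u,v,z):
    o,d=ray(c,u,v); return o+d*(z-o[2])/d[2]
def proj(c,X):
    f=200/np.tan(np.radians(c['vertical_fov'])/2)
    p=np.array(c['R'])@np.array(X)+np.array(c['t']); return c['cx']+f*p[0]/p[2],c['cy']+f*p[1]/p[2]
E
python3 - <<'E'
from h import *
print(r.get_state())
for n in ['scene','top','wrist']:
    print(n,r.get_calibration(n)); save(n,n+'0.png')
E
```

```text
pics
{'clock': 0.0, 'q': array([-1.19020886,  0.6899595 , -0.19452315,  1.56633795,  0.15731419,
        0.90252747, -0.21510064]), 'qd': array([-0.00274681, -0.00143258,  0.00133086, -0.00038481,  0.00110898,
       -0.00118926,  0.00195372]), 'joint_torque': array([-1.23022764e-03, -5.27554929e+01, -1.26734812e+00, -1.53422195e+01,
       -5.26327011e-02,  6.41997642e-03,  1.78519776e-04]), 'tool_pos': array([0.21233546, 0.58747127, 0.40392691]), 'eef_rot': array([ 0.69715644, -0.12202113,  0.12189875, -0.69586237]), 'contact_force': array([-0.4779542 , -0.16809367, -0.55159614]), 'moment': array([-0.00895762, -0.02673878,  0.04425305]), 'opening': 1.0079242869742253}
scene {'vertical_fov': 43.060053374153306, 'cx': 319.7216654570427, 'cy': 199.1027319659524, 'R': array([[-0.84584974,  0.53338753, -0.00599637],
       [ 0.37211989,  0.58198163, -0.72306581],
       [-0.38218451, -0.6138364 , -0.69075312]]), 't': array([ 0.36610556, -0.10822724,  1.36919102])}
top {'vertical_fov': 46.55240314330785, 'cx': 322.5332518192959, 'cy': 202.65658642218136, 'R': array([[-0.01057107, -0.99992153,  0.00672198],
       [-0.99811565,  0.01014516, -0.06051626],
       [ 0.06044332, -0.00734903, -0.99814458]]), 't': array([-0.01421462,  0.42493796,  0.99286668])}
wrist {'vertical_fov': 65.4140174714079, 'cx': 322.1458970359195, 'cy': 204.59670841471444, 'R': array([[ 3.38835997e-01,  9.40845397e-01, -3.26044685e-04],
       [ 8.98550864e-01, -3.23501273e-01,  2.96569167e-01],
       [ 2.78920260e-01, -1.00781277e-01, -9.55011321e-01]]), 't': array([-0.62503969, -0.04138424,  0.3888587 ])}
```

View pics/scene0.png

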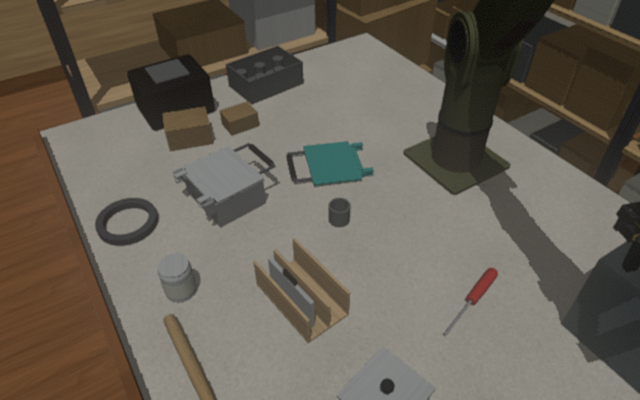

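View pics/top0.png

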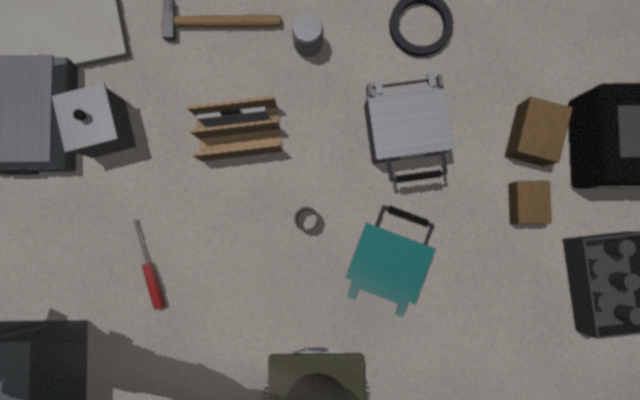

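View pics/wrist0.png

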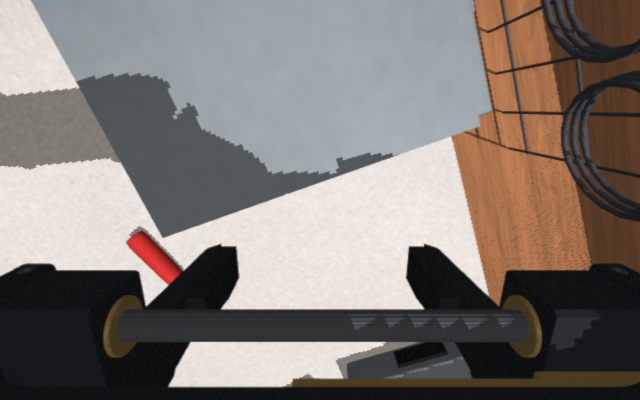

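The top view shows the stock box around (408,120), with its handle sleeve at (418,175) toward the robot and the hinge at the top, rows 80–90. The stand is around (237,128), and its free slot is the nearer one, near row 143. The turquoise look-alike is at (390,262).

```bash
python3 - <<'E'
import cv2
im=cv2.imread('pics/top0.png')
a=cv2.resize(im[60:200,350:470],None,fx=4,fy=4,interpolation=cv2.INTER_CUBIC)
b=cv2.resize(im[85:170,180:295],None,fx=6,fy=6,interpolation=cv2.INTER_CUBIC)
cv2.imwrite('pics/ta.png',cv2.convertScaleAbs(a,alpha=1.5));cv2.imwrite('pics/tb.png',cv2.convertScaleAbs(b,alpha=1.5))
im=cv2.imread('pics/scene0.png')
a=cv2.resize(im[130:340,165:365],None,fx=2.8,fy=2.8,interpolation=cv2.INTER_CUBIC)
cv2.imwrite('pics/sa.png',cv2.convertScaleAbs(a,alpha=1.5))
E
```

```text
(no output)
```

View pics/ta.png

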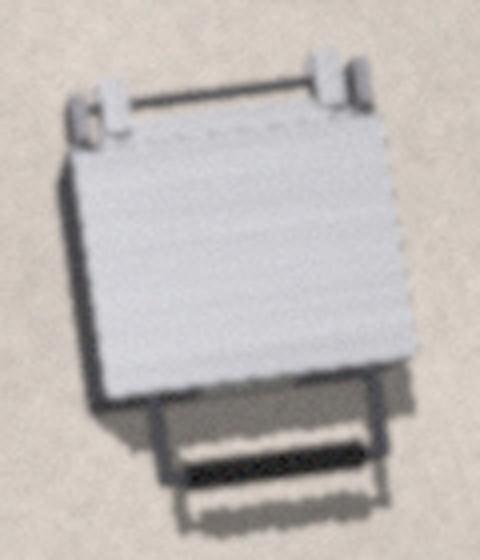

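View pics/tb.png

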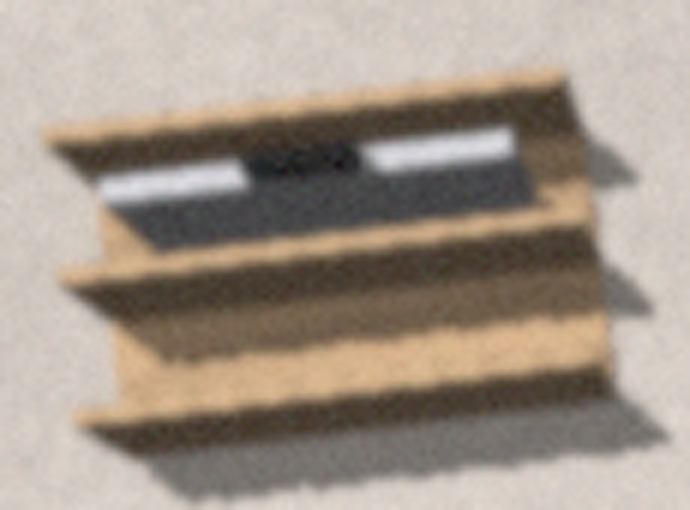

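View pics/sa.png

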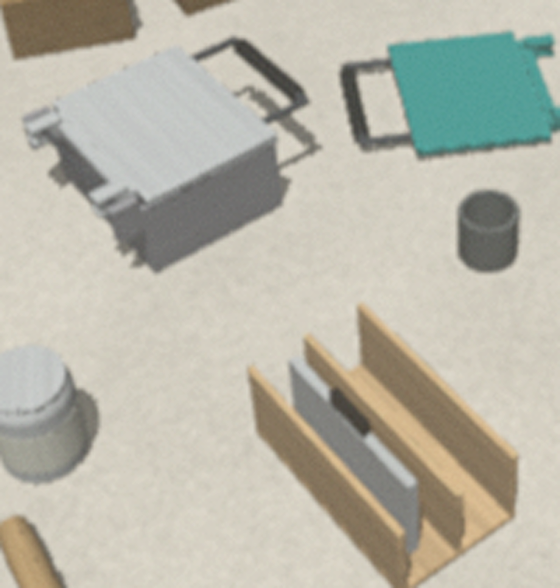

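```bash
python3 - <<'E'
from h import *
c=r.get_calibration('top');s=r.get_calibration('scene')
A=lambda U,V,z:onz(c,350+(U+.5)/4-.5,60+(V+.5)/4-.5,z)
B=lambda U,V,z:onz(c,180+(U+.5)/6-.5,85+(V+.5)/6-.5,z)
S=lambda U,V,z:onz(s,165+(U+.5)/2.8-.5,130+(V+.5)/2.8-.5,z)
def show(n,p,q):
    m=(p+q)/2;d=q-p;print(n,m.round(4),'len',np.linalg.norm(d).round(4),'dir',np.degrees(np.arctan2(d[1],d[0])).round(2),p.round(3),q.round(3))
    return m
h=show('sleeve',A(188,475,.083),A(365,453,.083))
ro=show('rod seg',A(128,103,.079),A(312,83,.079))
fk=show('forks tips',A(116,80,.083),A(323,50,.083))
print('sleeve-rod',np.linalg.norm((h-ro)[:2]),np.degrees(np.arctan2(*(ro-h)[1::-1])))
show('lid front',A(105,397,.083),A(414,355,.083)); show('sc sleeve',S(240,45,.083),S(302,98,.083))
show('front wall',B(80,419,.076),B(612,370,.076))
show('mid wall',B(62,275,.076),B(592,215,.076))
show('back wall',B(45,135,.076),B(567,74,.076))
show('sc back', S(250,370,.076),S(407,557,.076))
show('sc mid', S(308,340,.076),S(461,500,.076))
show('sc front', S(361,308,.076),S(515,460,.076))
E
```

```text
sleeve [ 0.4733 -0.2133  0.083 ] len 0.0905 dir -83.46 [ 0.468 -0.168  0.083] [ 0.478 -0.258  0.083]
rod seg [ 0.6657 -0.1895  0.079 ] len 0.0954 dir -84.19 [ 0.661 -0.142  0.079] [ 0.671 -0.237  0.079]
forks tips [ 0.679  -0.1888  0.083 ] len 0.1075 dir -82.1 [ 0.672 -0.136  0.083] [ 0.686 -0.242  0.083]
sleeve-rod 0.19385230484081037 7.045356130565024
lid front [ 0.5183 -0.2058  0.083 ] len 0.1586 dir -82.76 [ 0.508 -0.127  0.083] [ 0.528 -0.284  0.083]
sc sleeve [ 0.4757 -0.2025  0.083 ] len 0.0967 dir 96.91 [ 0.481 -0.251  0.083] [ 0.47  -0.155  0.083]
front wall [0.5296 0.1545 0.076 ] len 0.1812 dir -85.22 [0.522 0.245 0.076] [0.537 0.064 0.076]
mid wall [0.5811 0.161  0.076 ] len 0.1814 dir -83.97 [0.572 0.251 0.076] [0.591 0.071 0.076]
back wall [0.6298 0.1682 0.076 ] len 0.1793 dir -83.72 [0.62  0.257 0.076] [0.64  0.079 0.076]
sc back [0.6351 0.1815 0.076 ] len 0.1918 dir 94.52 [0.643 0.086 0.076] [0.628 0.277 0.076]
sc mid [0.5845 0.1716 0.076 ] len 0.1771 dir 96.18 [0.594 0.084 0.076] [0.575 0.26  0.076]
sc front [0.5362 0.1649 0.076 ] len 0.1761 dir 96.17 [0.546 0.077 0.076] [0.527 0.252 0.076]
```

```bash
cat >> h.py <<'E'
def tgt(yawdeg):
    a=np.radians(yawdeg); y=np.array([0,0,-1.]);z=np.array([np.cos(a),np.sin(a),0]);x=np.cross(y,z)
    return np.c_[x,y,z]
def cmd(poses,base=None):
    s=r.get_state(); R0=Ro.from_quat(s['eef_rot']).as_matrix(); p0=np.array(s['tool_pos'])
    if base is not None: p0,R0=base
    for p,yaw in poses:
        d=R0.T@(np.array(p)-p0); w=np.degrees(Ro.from_matrix(R0.T@tgt(yaw)).as_rotvec())/45
        print('d',d.round(4),'w',w.round(4))
E
python3 - <<'E'
from h import *
s=r.get_state();R0=Ro.from_quat(s['eef_rot']).as_matrix();print(R0.round(3))
print(np.degrees(np.arctan2(R0[1,2],R0[0,2])))
for y in(7,-173): cmd([([.5,.2,.42],y),([.473,-.213,.42],y)])
E
```

```text
[[ 0.94  -0.     0.34 ]
 [-0.34  -0.001  0.94 ]
 [ 0.    -1.    -0.001]]
70.13242549443208
d [ 0.4022 -0.0155 -0.2668] w [1.5000e-03 1.4029e+00 1.1000e-03]
d [ 0.5172 -0.0149 -0.6644] w [1.5000e-03 1.4029e+00 1.1000e-03]
d [ 0.4022 -0.0155 -0.2668] w [ 1.3000e-03 -2.5971e+00 -1.7000e-03]
d [ 0.5172 -0.0149 -0.6644] w [ 1.3000e-03 -2.5971e+00 -1.7000e-03]
```

arm_command([
  {"dx":0.05,"dz":-0.02,"wy":0.18},
  {"dx":0.09,"dz":-0.045,"wy":0.36},
  {"dx":0.13,"dz":-0.07,"wy":0.54},
  {"dx":0.17,"dz":-0.1,"wy":0.72},
  {"dx":0.21,"dz":-0.13,"wy":0.9},
], claw=-0.09, grip_force=30)

```text
invalid input at $.deltas[0]: expected keys dx, dy, dz, wx, wy, wz
```

```bash
python3 - <<'E'
from h import *
s=r.get_state();print(s['tool_pos'],s['q'].round(2),s['clock'])
cmd([([.53,.1,.42],7),([.473,-.213,.42],7)])
E
```

```text
[0.21238536 0.58755041 0.40410151] [-1.19  0.69 -0.19  1.57  0.16  0.9  -0.22] 0.15
d [ 0.4644 -0.0153 -0.3506] w [1.5000e-03 1.4029e+00 1.1000e-03]
d [ 0.5172 -0.0149 -0.6644] w [1.5000e-03 1.4029e+00 1.1000e-03]
```

arm_command([
  {"dx":0.05,"dy":0,"dz":-0.02,"wx":0,"wy":0.18,"wz":0},
  {"dx":0.09,"dy":0,"dz":-0.045,"wx":0,"wy":0.36,"wz":0},
  {"dx":0.13,"dy":0,"dz":-0.07,"wx":0,"wy":0.54,"wz":0},
  {"dx":0.17,"dy":0,"dz":-0.1,"wx":0,"wy":0.72,"wz":0},
  {"dx":0.21,"dy":0,"dz":-0.13,"wx":0,"wy":0.9,"wz":0},
], claw=-0.09, grip_force=30)

```text
clock: 0.65
tool_pos: [0.3666, 0.3924, 0.4046]
eef_rot: [-0.61, 0.357, -0.357, 0.61]
contact_force: [1.2, -0.0, -1.1]
opening: 0.568
```

```bash
python3 - <<'E'
from h import *
s=r.get_state();print(s['tool_pos'],s['q'].round(2),s['clock'],s['opening'])
cmd([([.54,.25,.42],7),([.53,.1,.42],7),([.473,-.213,.42],7)])
E
```

```text
[0.36658305 0.39240772 0.40464719] [-0.89  0.57 -0.02  1.84  0.02  0.73 -0.41] 0.65 0.5683298418248677
d [ 0.2091 -0.0153  0.0815] w [-1.000e-04  4.957e-01  1.000e-04]
d [ 0.335  -0.0153 -0.0006] w [-1.000e-04  4.957e-01  1.000e-04]
d [ 0.58   -0.0153 -0.2035] w [-1.000e-04  4.957e-01  1.000e-04]
```

arm_command([
  {"dx":0.05,"dy":-0.003,"dz":0,"wx":0,"wy":0.12,"wz":0},
  {"dx":0.1,"dy":-0.006,"dz":0,"wx":0,"wy":0.24,"wz":0},
  {"dx":0.15,"dy":-0.009,"dz":0,"wx":0,"wy":0.36,"wz":0},
  {"dx":0.2,"dy":-0.012,"dz":0,"wx":0,"wy":0.496,"wz":0},
  {"dx":0.245,"dy":-0.015,"dz":0,"wx":0,"wy":0.496,"wz":0},
])

```text
clock: 1.15
tool_pos: [0.4876, 0.1789, 0.4198]
eef_rot: [0.53, -0.468, 0.468, -0.53]
contact_force: [0.6, 0.6, 0.5]
opening: 0.45
```

```bash
python3 - <<'E'
from h import *
s=r.get_state();print(s['tool_pos'],s['q'].round(2),s['clock'],s['opening'])
c=r.get_calibration('wrist');print('slot px',proj(c,[.555,.158,.006]))
save('wrist','w1.png')
cmd([([.473,-.213,.42],7)])
E
```

```text
[0.48762156 0.17894655 0.41977754] [-0.48  0.53  0.07  1.87 -0.05  0.74 -0.26] 1.15 0.4497920443692939
slot px (np.float64(370.6426304944604), np.float64(193.24656275461837))
d [ 0.379   0.0029 -0.0621] w [-0.0049 -0.0103  0.0088]
```

View pics/w1.png

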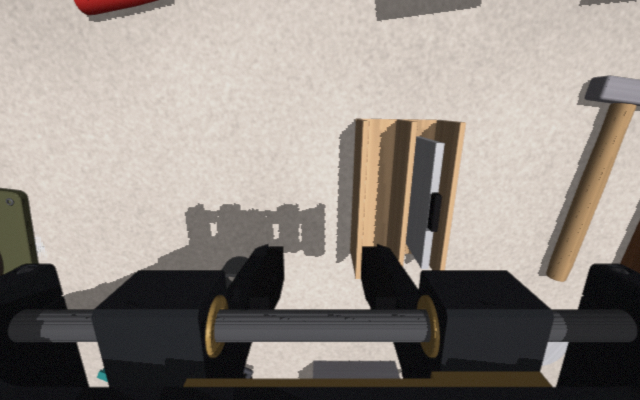

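The wrist view shows the stand: the front wall is near column 360, the middle wall near 412, and the free slot lies between them. I'll measure it more closely in a zoomed crop.

arm_command([
  {"dx":0.05,"dy":0,"dz":-0.01,"wx":0,"wy":0,"wz":0},
  {"dx":0.1,"dy":0,"dz":-0.02,"wx":0,"wy":0,"wz":0},
  {"dx":0.15,"dy":0,"dz":-0.03,"wx":0,"wy":0,"wz":0},
  {"dx":0.2,"dy":0,"dz":-0.035,"wx":0,"wy":0,"wz":0},
  {"dx":0.24,"dy":0,"dz":-0.04,"wx":0,"wy":0,"wz":0},
])

```text
clock: 1.7
tool_pos: [0.4773, -0.0642, 0.4197]
eef_rot: [0.531, -0.467, 0.467, -0.531]
contact_force: [1.6, -0.7, -0.9]
opening: 0.458
```

```bash
python3 - <<'E'
from h import *
im=cv2.imread('pics/w1.png')
cv2.imwrite('pics/w1b.png',cv2.resize(im[105:290,330:480],None,fx=3,fy=3,interpolation=cv2.INTER_CUBIC))
s=r.get_state();print(s['tool_pos'],s['clock'])
c=r.get_calibration('wrist');print('h px',proj(c,[.473,-.213,.079]),[proj(c,[x,y,.079]) for x,y in ((.468,-.168),(.478,-.258))])
save('wrist','w2.png')
cmd([([.473,-.213,.42],7)])
E
```

```text
[ 0.4772552  -0.06421806  0.41969938] 1.7
h px (np.float64(302.18129894835425), np.float64(304.63667235556346)) [(np.float64(302.1095643170976), np.float64(270.7888165983656)), (np.float64(302.24805941352946), np.float64(336.13747686163265))]
d [ 0.1393  0.0008 -0.0198] w [ 0.0009 -0.009   0.0082]
```

View pics/w1b.png

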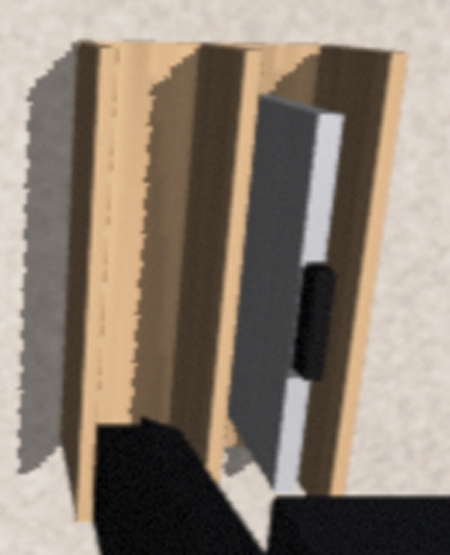

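View pics/w2.png

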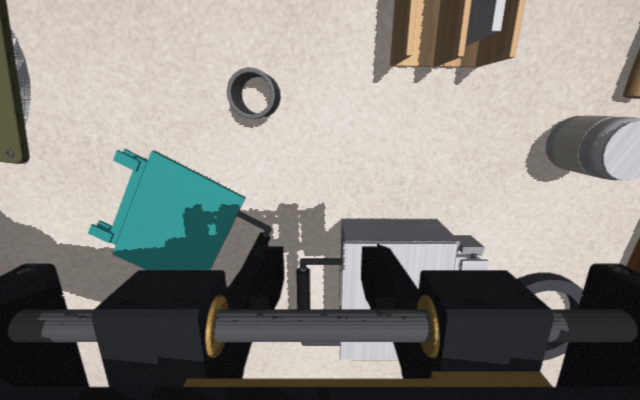

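arm_command([
  {"dx":0.05,"dy":0.02,"dz":-0.005,"wx":0,"wy":0,"wz":0},
  {"dx":0.1,"dy":0.03,"dz":-0.01,"wx":0,"wy":0,"wz":0},
  {"dx":0.14,"dy":0.05,"dz":-0.018,"wx":0,"wy":-0.008,"wz":0.008},
  {"dx":0.14,"dy":0.07,"dz":-0.018,"wx":0,"wy":-0.008,"wz":0.008},
  {"dx":0.14,"dy":0.08,"dz":-0.018,"wx":0,"wy":-0.008,"wz":0.008},
])

```text
clock: 2.25
tool_pos: [0.4769, -0.204, 0.338]
eef_rot: [-0.531, 0.469, -0.464, 0.533]
contact_force: [0.2, 0.4, -0.3]
opening: 0.454
```

```bash
python3 - <<'E'
from h import *
s=r.get_state();print(s['tool_pos'],s['clock'],s['q'].round(2))
c=r.get_calibration('wrist')
print('h px',[proj(c,[x,y,.079]) for x,y in ((.468,-.168),(.478,-.258))])
off=np.array([0.48762156,0.17894655,0.41977754])-s['tool_pos']
W=lambda U,V,z:onz(c,330+(U+.5)/3-.5,105+(V+.5)/3-.5,z)+0
c2=dict(c);c2['t']=np.array(c['t'])-np.array(c['R'])@off
W=lambda U,V,z:onz(c2,330+(U+.5)/3-.5,105+(V+.5)/3-.5,z)
for p in [(105,43),(86,518),(256,50),(217,480),(398,54),(340,495)]: print(W(*p,.076).round(4))
cmd([([.475,-.213,.079+.147],7),([.475,-.213,.075+.147],7)])
save('wrist','w3.png')
E
```

```text
[ 0.47694044 -0.20402673  0.33803216] 2.25 [ 0.31  0.65  0.01  1.95 -0.02  0.54  0.46]
h px [(np.float64(316.82349564712365), np.float64(165.27415209840703)), (np.float64(315.09962182681477), np.float64(270.4380987142998))]
[0.5207 0.2533 0.076 ]
[0.5437 0.0765 0.076 ]
[0.5712 0.2577 0.076 ]
[0.5909 0.0993 0.076 ]
[0.6187 0.2627 0.076 ]
[0.6393 0.0993 0.076 ]
d [ 0.0095  0.112  -0.0028] w [ 0.003   0.011  -0.0094]
d [ 0.0095  0.116  -0.0028] w [ 0.003   0.011  -0.0094]
```

View pics/w3.png

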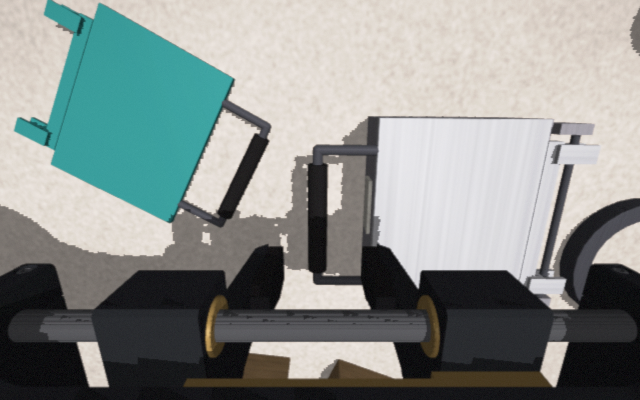

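arm_command([
  {"dx":0.01,"dy":0.01,"dz":-0.003,"wx":0.003,"wy":0.011,"wz":-0.009},
  {"dx":0.01,"dy":0.045,"dz":-0.003,"wx":0.003,"wy":0.011,"wz":-0.009},
  {"dx":0.01,"dy":0.08,"dz":-0.003,"wx":0.003,"wy":0.011,"wz":-0.009},
  {"dx":0.01,"dy":0.105,"dz":-0.003,"wx":0.003,"wy":0.011,"wz":-0.009},
  {"dx":0.01,"dy":0.114,"dz":-0.003,"wx":0.003,"wy":0.011,"wz":-0.009},
])

```text
clock: 2.8
tool_pos: [0.4759, -0.2116, 0.2239]
eef_rot: [-0.531, 0.467, -0.467, 0.531]
contact_force: [-0.4, -0.0, 1.0]
opening: 0.455
```

arm_command([
  {"dx":0,"dy":0,"dz":0,"wx":0,"wy":0,"wz":0},
  {"dx":0,"dy":0,"dz":0,"wx":0,"wy":0,"wz":0},
  {"dx":0,"dy":0,"dz":0,"wx":0,"wy":0,"wz":0},
  {"dx":0,"dy":0,"dz":0,"wx":0,"wy":0,"wz":0},
  {"dx":0,"dy":0,"dz":0,"wx":0,"wy":0,"wz":0},
], claw=-1, grip_force=30)

```text
clock: 3.3
tool_pos: [0.4743, -0.2131, 0.2266]
eef_rot: [0.53, -0.468, 0.468, -0.53]
contact_force: [-5.7, -0.2, 4.0]
opening: 0.164
```

```bash
python3 - <<'E'
from h import *
s=r.get_state();print({k:s[k] for k in('tool_pos','clock','opening','contact_force')})
R=Ro.from_quat(s['eef_rot']).as_matrix();print('grasp pt',s['tool_pos']+R[:,1]*.147,R.round(3).tolist())
save('wrist','w4.png');save('scene','s4.png')
E
```

```text
{'tool_pos': array([ 0.47425743, -0.21310801,  0.22664047]), 'clock': 3.3, 'opening': 0.1640742950582172, 'contact_force': array([-5.74442148, -0.22675479,  3.97741506])}
grasp pt [ 0.47413281 -0.21321047  0.07964056] [[0.124, -0.001, 0.992], [-0.992, -0.001, 0.124], [0.001, -1.0, -0.001]]
```

View pics/w4.png

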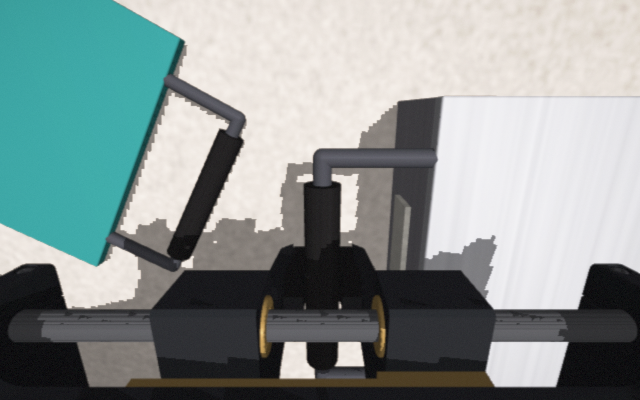

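arm_command([
  {"dx":0,"dy":-0.012,"dz":0.0,"wx":0,"wy":0,"wz":0},
  {"dx":0,"dy":-0.03,"dz":0.002,"wx":0,"wy":0,"wz":0},
  {"dx":0,"dy":-0.05,"dz":0.007,"wx":0,"wy":0,"wz":0},
  {"dx":0,"dy":-0.07,"dz":0.013,"wx":0,"wy":0,"wz":0},
  {"dx":0,"dy":-0.09,"dz":0.022,"wx":0,"wy":0,"wz":0},
])

```text
clock: 3.9
tool_pos: [0.4964, -0.2103, 0.3175]
eef_rot: [0.53, -0.468, 0.468, -0.53]
contact_force: [-1.6, -0.9, -0.7]
opening: 0.17
```

arm_command([
  {"dx":0,"dy":-0.017,"dz":0.01,"wx":0,"wy":0,"wz":0},
  {"dx":0,"dy":-0.034,"dz":0.0225,"wx":0,"wy":0,"wz":0},
  {"dx":0,"dy":-0.049,"dz":0.036,"wx":0,"wy":0,"wz":0},
  {"dx":0,"dy":-0.062,"dz":0.0515,"wx":0,"wy":0,"wz":0},
  {"dx":0,"dy":-0.074,"dz":0.068,"wx":0,"wy":0,"wz":0},
])

```text
clock: 4.4
tool_pos: [0.5654, -0.2012, 0.3925]
eef_rot: [-0.529, 0.466, -0.469, 0.531]
contact_force: [1.2, 0.3, -3.1]
opening: 0.166
```

```bash
python3 - <<'E'
from h import *
s=r.get_state();print({k:s[k] for k in('tool_pos','clock','opening','contact_force')})
save('scene','s5.png')
E
```

```text
{'tool_pos': array([ 0.56542609, -0.20121162,  0.3924688 ]), 'clock': 4.4, 'opening': 0.1663579333798266, 'contact_force': array([ 1.15567092,  0.31017755, -3.14814254])}
```

View pics/s5.png

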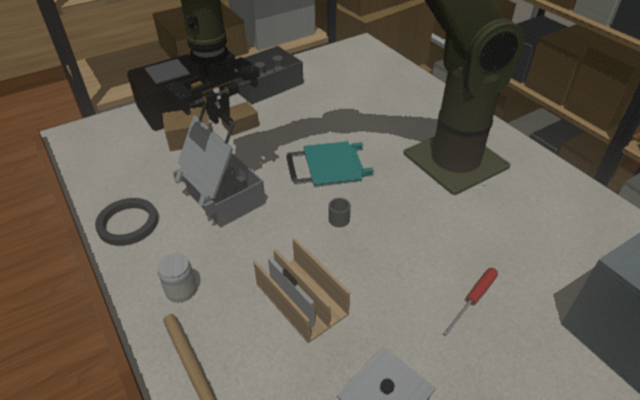

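The lid is swinging with its forks on the rod: plate at about (205,165), gripper at (220,100).

arm_command([
  {"dx":0,"dy":-0.0105,"dz":0.019,"wx":0,"wy":0,"wz":0},
  {"dx":0,"dy":-0.0185,"dz":0.038,"wx":0,"wy":0,"wz":0},
  {"dx":0,"dy":-0.0245,"dz":0.057,"wx":0,"wy":0,"wz":0},
  {"dx":0,"dy":-0.0285,"dz":0.077,"wx":0,"wy":0,"wz":0},
  {"dx":0,"dy":-0.03,"dz":0.098,"wx":0,"wy":0,"wz":0},
])

```text
clock: 4.95
tool_pos: [0.6623, -0.1888, 0.4213]
eef_rot: [-0.53, 0.467, -0.469, 0.531]
contact_force: [-0.0, 0.2, -2.9]
opening: 0.166
```

arm_command([
  {"dx":0,"dy":0,"dz":0.003,"wx":0,"wy":0,"wz":0},
  {"dx":0,"dy":0,"dz":0.004,"wx":0,"wy":0,"wz":0},
  {"dx":0,"dy":0,"dz":0.004,"wx":0,"wy":0,"wz":0},
  {"dx":0,"dy":0,"dz":0.004,"wx":0,"wy":0,"wz":0},
  {"dx":0,"dy":0,"dz":0.004,"wx":0,"wy":0,"wz":0},
])

```text
clock: 5.45
tool_pos: [0.6654, -0.1887, 0.4206]
eef_rot: [-0.53, 0.467, -0.469, 0.531]
contact_force: [-0.4, 0.5, 1.9]
opening: 0.168
```

```bash
python3 - <<'E'
from h import *
s=r.get_state();print({k:s[k] for k in('tool_pos','clock','opening','contact_force')})
R=Ro.from_quat(s['eef_rot']).as_matrix();print('grasp pt',s['tool_pos']+R[:,1]*.147,R.round(3).tolist())
im=save('scene','s6.png')[:,:,::-1]
cv2.imwrite('pics/s6b.png',cv2.resize(im[50:250,130:330],None,fx=2.8,fy=2.8))
E
```

```text
{'tool_pos': array([ 0.66544826, -0.18874315,  0.4205926 ]), 'clock': 5.45, 'opening': 0.1684829255247988, 'contact_force': array([-0.43859816,  0.51232775,  1.8905595 ])}
grasp pt [ 0.66583346 -0.18877452  0.27359311] [[0.124, 0.003, 0.992], [-0.992, -0.0, 0.124], [0.001, -1.0, 0.003]]
```

View pics/s6b.png

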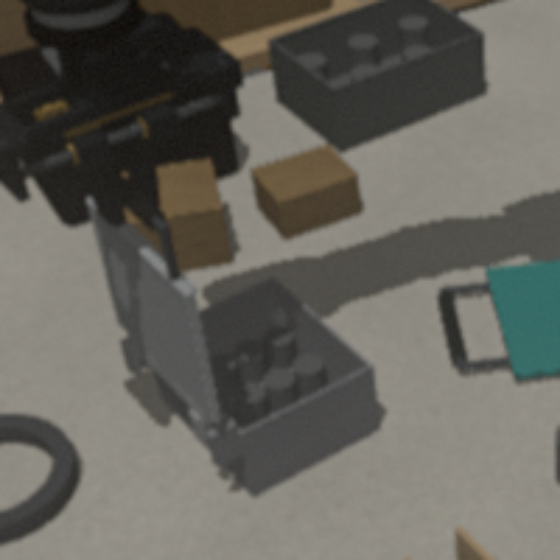

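The lid stands upright over the rod, with the plate at about (160,320) in the crop. Now I'll lift it straight up.

arm_command([
  {"dx":0,"dy":-0.006,"dz":0,"wx":0,"wy":0,"wz":0},
  {"dx":0,"dy":-0.02,"dz":0,"wx":0,"wy":0,"wz":0},
  {"dx":0,"dy":-0.038,"dz":0,"wx":0,"wy":0,"wz":0},
  {"dx":0,"dy":-0.058,"dz":0,"wx":0,"wy":0,"wz":0},
  {"dx":0,"dy":-0.078,"dz":0,"wx":0,"wy":0,"wz":0},
])

```text
clock: 6.0
tool_pos: [0.6654, -0.1891, 0.4984]
eef_rot: [0.53, -0.467, 0.468, -0.53]
contact_force: [0.8, -0.2, -3.6]
opening: 0.167
```

```bash
python3 - <<'E'
from h import *
s=r.get_state();print({k:s[k] for k in('tool_pos','clock','opening','contact_force','q')})
R=Ro.from_quat(s['eef_rot']).as_matrix();print('grasp pt',s['tool_pos']+R[:,1]*.147)
im=save('scene','s7.png')[:,:,::-1]
cv2.imwrite('pics/s7b.png',cv2.resize(im[20:220,130:330],None,fx=2.8,fy=2.8))
cmd([([.5575,.162,.515],6.5)])
E
```

```text
{'tool_pos': array([ 0.66537679, -0.18912833,  0.49843257]), 'clock': 6.0, 'opening': 0.16724705223872638, 'contact_force': array([ 0.79510845, -0.19541413, -3.59554309]), 'q': array([ 0.18506539,  0.70730358,  0.05364396,  1.21246596, -0.03621573,
        1.22162597,  0.36274819])}
grasp pt [ 0.66551008 -0.18928233  0.35143271]
d [-0.3621 -0.0142 -0.064 ] w [-0.0093  0.0139  0.0045]
```

View pics/s7b.png

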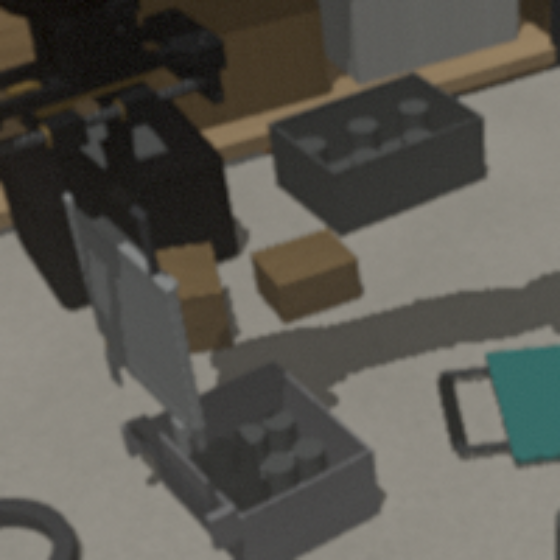

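The lid is clear of the rod and hanging upright. Next I carry it to the stand.

arm_command([
  {"dx":-0.012,"dy":-0.004,"dz":-0.003,"wx":0,"wy":0,"wz":0},
  {"dx":-0.035,"dy":-0.008,"dz":-0.006,"wx":0,"wy":0,"wz":0},
  {"dx":-0.065,"dy":-0.012,"dz":-0.011,"wx":0,"wy":0,"wz":0},
  {"dx":-0.1,"dy":-0.014,"dz":-0.018,"wx":0,"wy":0.006,"wz":0},
  {"dx":-0.14,"dy":-0.014,"dz":-0.025,"wx":-0.009,"wy":0.014,"wz":0.0045},
])

```text
clock: 6.55
tool_pos: [0.6221, -0.0518, 0.5108]
eef_rot: [0.529, -0.473, 0.469, -0.526]
contact_force: [0.2, -0.6, -2.7]
opening: 0.168
```

arm_command([
  {"dx":-0.04,"dy":0,"dz":-0.007,"wx":0,"wy":0,"wz":0},
  {"dx":-0.08,"dy":0,"dz":-0.014,"wx":0,"wy":0,"wz":0},
  {"dx":-0.12,"dy":0,"dz":-0.021,"wx":0,"wy":0,"wz":0},
  {"dx":-0.155,"dy":0,"dz":-0.028,"wx":0,"wy":0,"wz":0},
  {"dx":-0.18,"dy":0,"dz":-0.033,"wx":0,"wy":0,"wz":0},
])

```text
clock: 7.05
tool_pos: [0.568, 0.1259, 0.5113]
eef_rot: [0.53, -0.473, 0.467, -0.528]
contact_force: [0.1, -0.6, -2.8]
opening: 0.166
```

arm_command([
  {"dx":-0.018,"dy":0,"dz":-0.003,"wx":0,"wy":0,"wz":0},
  {"dx":-0.03,"dy":0,"dz":-0.005,"wx":0,"wy":0,"wz":0},
  {"dx":-0.037,"dy":0,"dz":-0.006,"wx":0,"wy":0,"wz":0},
  {"dx":-0.041,"dy":0,"dz":-0.006,"wx":0,"wy":0,"wz":0},
  {"dx":-0.042,"dy":0,"dz":-0.006,"wx":0,"wy":0,"wz":0},
])

```text
clock: 7.55
tool_pos: [0.5595, 0.1629, 0.5125]
eef_rot: [0.528, -0.473, 0.469, -0.527]
contact_force: [0.1, 0.2, -2.7]
opening: 0.165
```

```bash
python3 - <<'E'
from h import *
s=r.get_state();print({k:s[k] for k in('tool_pos','clock','opening','contact_force','q')})
R=Ro.from_quat(s['eef_rot']).as_matrix();print('grasp pt',s['tool_pos']+R[:,1]*.147,R.round(3).tolist())
im=save('scene','s8.png')[:,:,::-1]
cv2.imwrite('pics/s8b.png',cv2.resize(im[130:350,200:400],None,fx=2.7,fy=2.7))
im=save('top','t8.png')[:,:,::-1]
cv2.imwrite('pics/t8b.png',cv2.resize(im[70:210,150:330],None,fx=4,fy=4))
save('wrist','w8.png')
c=r.get_calibration('wrist')
print([proj(c,p) for p in ((.5207,.2533,.076),(.5712,.2577,.076))])
cmd([([.5575,.162,.515],6.5)])
E
```

```text
{'tool_pos': array([0.55953058, 0.16294291, 0.51250991]), 'clock': 7.55, 'opening': 0.16450388849489472, 'contact_force': array([ 0.08475977,  0.16835933, -2.74341537]), 'q': array([-0.39054569,  0.51755794,  0.04901474,  1.55157564, -0.0313784 ,
        1.07745636, -0.21947882])}
grasp pt [0.55876994 0.16319755 0.3655121 ] [[0.113, -0.005, 0.994], [-0.994, 0.002, 0.113], [-0.002, -1.0, -0.005]]
[(np.float64(300.52944394719367), np.float64(94.41009881036717)), (np.float64(340.6875076652933), np.float64(95.54438321973672))]
d [ 0.0001 -0.0023 -0.0023] w [ 0.0059 -0.001  -0.0027]
```

View pics/s8b.png

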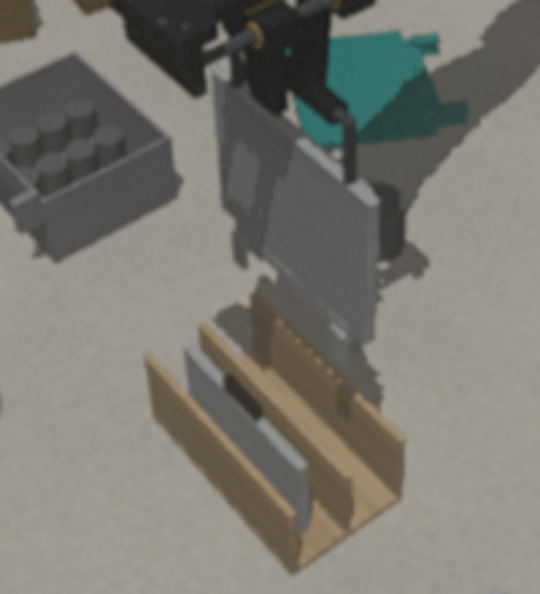

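View pics/t8b.png

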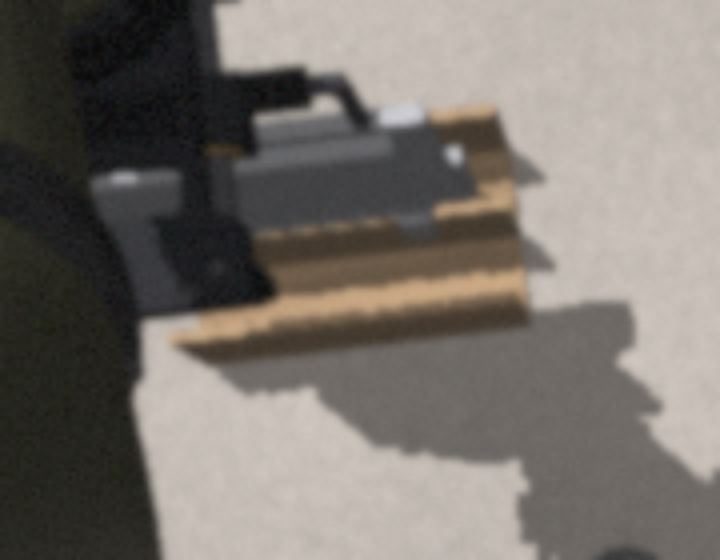

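View pics/w8.png

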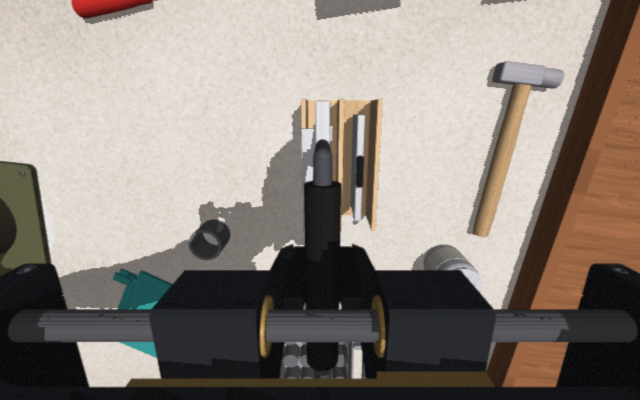

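```bash
python3 - <<'E'
import cv2
im=cv2.imread('pics/w8.png')
cv2.imwrite('pics/w8b.png',cv2.resize(im[90:250,260:400],None,fx=4,fy=3.7,interpolation=cv2.INTER_CUBIC))
E
```

```text
(no output)
```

View pics/w8b.png

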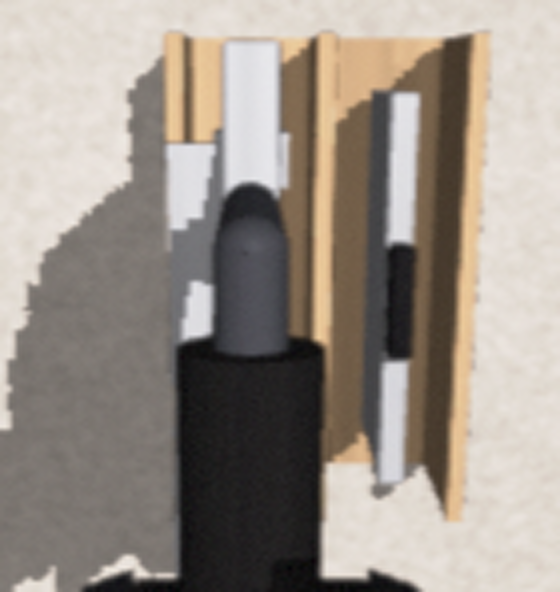

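```bash
python3 - <<'E'
from h import *
g=np.array([.5588,.1632,.3655]);a=np.radians(6.5)
fx=np.array([np.cos(a),np.sin(a),0]);fy=np.array([-fx[1],fx[0],0])
s=r.get_calibration('scene');c=r.get_calibration('wrist')
for t in(-6,0,6):
    dn=np.array([0,0,-1])*np.cos(np.radians(t))+fx*np.sin(np.radians(t))
    P=[g+dn*d+fy*y for d,y in((.045,.08),(.184,.08),(.045,-.08),(.207,.055))]
    print(t,'scene crop',[tuple(np.round([(u+.5-200)*2.7,(v+.5-130)*2.7])) for u,v in(proj(s,p) for p in P)],
     'wrist crop',[tuple(np.round([(u+.5-260)*4,(v+.5-90)*3.7])) for u,v in(proj(c,p) for p in P)])
im=cv2.imread('pics/s8.png')
cv2.imwrite('pics/s8c.png',cv2.convertScaleAbs(cv2.resize(im[140:280,260:360],None,fx=5.5,fy=4.2,interpolation=cv2.INTER_CUBIC),alpha=1.6))
E
```

```text
-6 scene crop [(np.float64(381.0), np.float64(194.0)), (np.float64(393.0), np.float64(337.0)), (np.float64(219.0), np.float64(60.0)), (np.float64(370.0), np.float64(335.0))] wrist crop [(np.float64(212.0), np.float64(43.0)), (np.float64(170.0), np.float64(56.0)), (np.float64(220.0), np.float64(969.0)), (np.float64(168.0), np.float64(151.0))]
0 scene crop [(np.float64(374.0), np.float64(198.0)), (np.float64(370.0), np.float64(352.0)), (np.float64(213.0), np.float64(64.0)), (np.float64(345.0), np.float64(352.0))] wrist crop [(np.float64(248.0), np.float64(43.0)), (np.float64(251.0), np.float64(57.0)), (np.float64(248.0), np.float64(968.0)), (np.float64(251.0), np.float64(151.0))]
6 scene crop [(np.float64(368.0), np.float64(201.0)), (np.float64(347.0), np.float64(366.0)), (np.float64(207.0), np.float64(66.0)), (np.float64(320.0), np.float64(367.0))] wrist crop [(np.float64(284.0), np.float64(43.0)), (np.float64(332.0), np.float64(56.0)), (np.float64(276.0), np.float64(969.0)), (np.float64(334.0), np.float64(151.0))]
```

View pics/s8c.png

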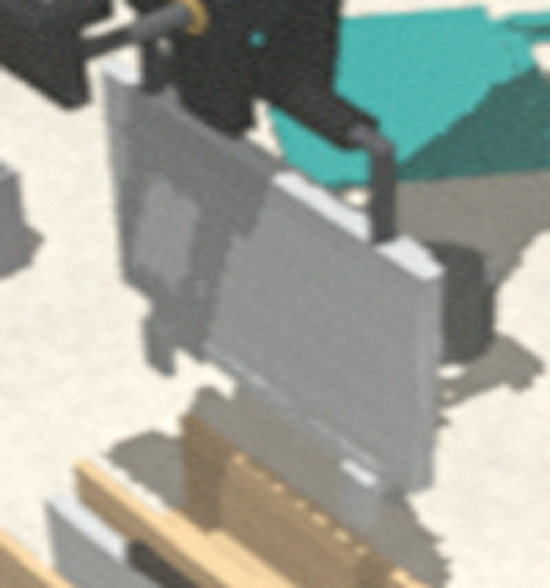

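The lid hangs vertically: the projected corners match the scene view to within a few pixels. In the wrist crop, the plate at column 252 is centred between the wall tops at about 175 and 326. There's an extra ledge on the underside, on the robot side, so I'll shift slightly to +x and lower part-way before checking again.

```bash
python3 - <<'E'
from h import *
for z in (.290,.216):cmd([([.5605,.163,z+.147],6.5)])
E
```

```text
d [-0.0004  0.0757  0.0012] w [ 0.0059 -0.001  -0.0027]
d [-0.0003  0.1497  0.0015] w [ 0.0059 -0.001  -0.0027]
```

arm_command([
  {"dx":0,"dy":0.01,"dz":0.0,"wx":0.006,"wy":-0.001,"wz":-0.003},
  {"dx":0,"dy":0.028,"dz":0.001,"wx":0.006,"wy":-0.001,"wz":-0.003},
  {"dx":0,"dy":0.048,"dz":0.0015,"wx":0.006,"wy":-0.001,"wz":-0.003},
  {"dx":0,"dy":0.065,"dz":0.0015,"wx":0.006,"wy":-0.001,"wz":-0.003},
  {"dx":0,"dy":0.074,"dz":0.0015,"wx":0.006,"wy":-0.001,"wz":-0.003},
])

```text
clock: 8.2
tool_pos: [0.5604, 0.1627, 0.4373]
eef_rot: [0.528, -0.471, 0.47, -0.527]
contact_force: [-0.7, 0.3, -2.7]
opening: 0.165
```

```bash
python3 - <<'E'
from h import *
s=r.get_state()
R=Ro.from_quat(s['eef_rot']).as_matrix();print('grasp pt',s['tool_pos']+R[:,1]*.147,R.round(3).tolist(),s['contact_force'],s['clock'])
im=save('scene','s9.png')[:,:,::-1]
cv2.imwrite('pics/s9b.png',cv2.convertScaleAbs(cv2.resize(im[170:345,230:370],None,fx=4,fy=3.4),alpha=1.5))
im=save('wrist','w9.png')[:,:,::-1]
cv2.imwrite('pics/w9b.png',cv2.resize(im[30:250,260:420],None,fx=3.5,fy=2.7,interpolation=cv2.INTER_CUBIC))
E
```

```text
grasp pt [0.56013908 0.16264098 0.29030272] [[0.114, -0.002, 0.994], [-0.994, -0.001, 0.114], [0.0, -1.0, -0.002]] [-0.65356419  0.25399038 -2.74071811] 8.2
```

View pics/s9b.png

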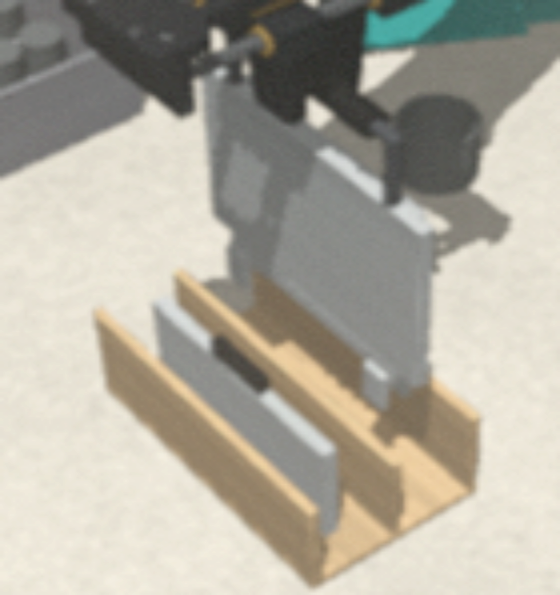

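View pics/w9b.png

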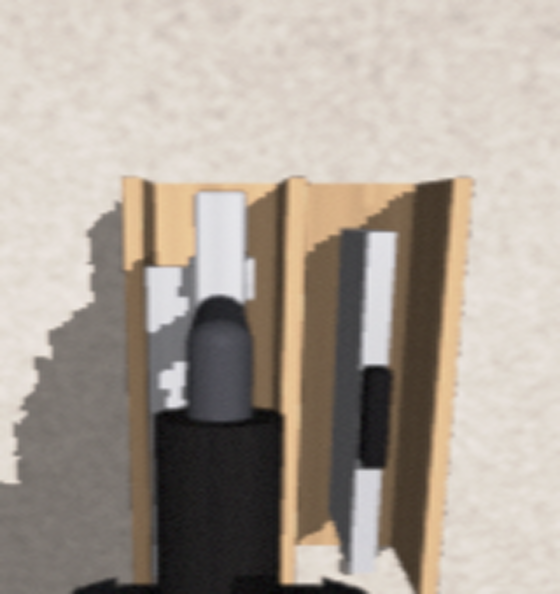

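```bash
python3 - <<'E'
import cv2
im=cv2.imread('pics/t8.png')
cv2.imwrite('pics/t8c.png',cv2.convertScaleAbs(cv2.resize(im[85:160,170:290],None,fx=6.5,fy=6.5,interpolation=cv2.INTER_CUBIC),alpha=2))
E
```

```text
(no output)
```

View pics/t8c.png

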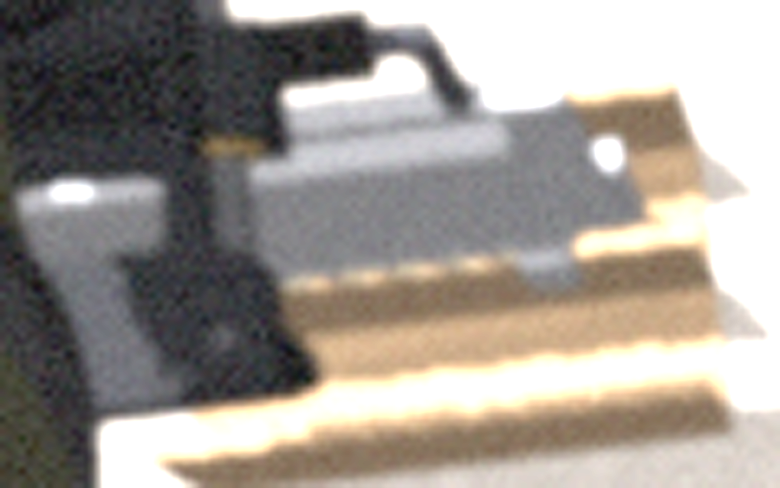

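The ledge is a small lip near the plate's handle edge, so it stays well above the walls. The plate is about 1 mm off the slot's centreline, so I'll lower it.

arm_command([
  {"dx":0,"dy":0.01,"dz":-0.001,"wx":0,"wy":0,"wz":0},
  {"dx":0,"dy":0.027,"dz":-0.001,"wx":0,"wy":0,"wz":0},
  {"dx":0,"dy":0.045,"dz":-0.001,"wx":0,"wy":0,"wz":0},
  {"dx":0,"dy":0.06,"dz":-0.001,"wx":0,"wy":0,"wz":0},
  {"dx":0,"dy":0.07,"dz":-0.001,"wx":0,"wy":0,"wz":0},
])

```text
clock: 8.8
tool_pos: [0.5596, 0.1635, 0.3681]
eef_rot: [-0.528, 0.471, -0.47, 0.528]
contact_force: [-0.7, 0.4, -2.2]
opening: 0.165
```

arm_command([
  {"dx":0,"dy":0.001,"dz":0,"wx":0,"wy":0,"wz":0},
  {"dx":0,"dy":0.002,"dz":0,"wx":0,"wy":0,"wz":0},
  {"dx":0,"dy":0.003,"dz":0,"wx":0,"wy":0,"wz":0},
  {"dx":0,"dy":0.004,"dz":0,"wx":0,"wy":0,"wz":0},
  {"dx":0,"dy":0.005,"dz":0,"wx":0,"wy":0,"wz":0},
])

```text
clock: 9.3
tool_pos: [0.5597, 0.1636, 0.3641]
eef_rot: [-0.527, 0.47, -0.47, 0.528]
contact_force: [0.4, 0.1, -2.6]
opening: 0.167
```

```bash
python3 - <<'E'
from h import *
s=r.get_state()
R=Ro.from_quat(s['eef_rot']).as_matrix();print('grasp pt',s['tool_pos']+R[:,1]*.147,s['contact_force'],s['clock'])
im=save('scene','s10.png')[:,:,::-1]
cv2.imwrite('pics/s10b.png',cv2.convertScaleAbs(cv2.resize(im[170:345,230:370],None,fx=4,fy=3.4),alpha=1.5))
E
```

```text
grasp pt [0.55983275 0.16373708 0.21714977] [ 0.40350869  0.07353491 -2.55240934] 9.3
```

View pics/s10b.png

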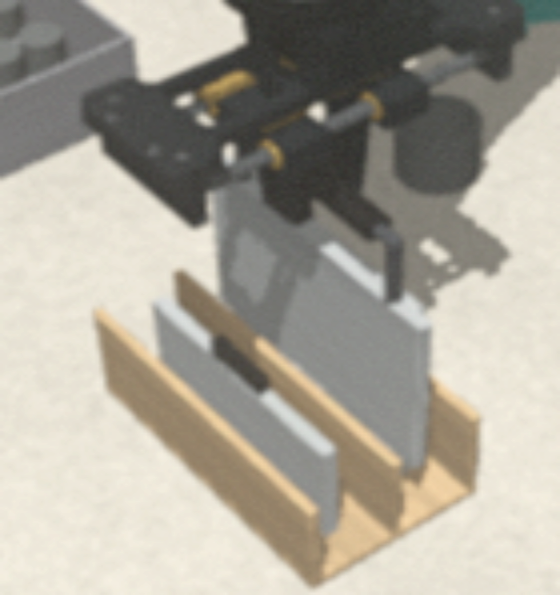

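The lid is in the slot and still fully hanging (−2.6 N). I'll lower it slowly until it makes contact.

arm_command([
  {"dx":0,"dy":0.001,"dz":0,"wx":0,"wy":0,"wz":0},
  {"dx":0,"dy":0.002,"dz":0,"wx":0,"wy":0,"wz":0},
  {"dx":0,"dy":0.003,"dz":0,"wx":0,"wy":0,"wz":0},
  {"dx":0,"dy":0.004,"dz":0,"wx":0,"wy":0,"wz":0},
  {"dx":0,"dy":0.004,"dz":0,"wx":0,"wy":0,"wz":0},
])

```text
clock: 9.85
tool_pos: [0.5605, 0.1628, 0.361]
eef_rot: [-0.527, 0.47, -0.472, 0.528]
contact_force: [0.9, -2.1, 5.7]
opening: 0.166
```

Contact: the vertical force went from −2.6 to +5.7 N. I'll ease off slightly, then open.

arm_command([
  {"dx":0,"dy":0,"dz":0,"wx":0,"wy":0,"wz":0},
  {"dx":0,"dy":-0.0005,"dz":0,"wx":0,"wy":0,"wz":0},
  {"dx":0,"dy":-0.0005,"dz":0,"wx":0,"wy":0,"wz":0},
  {"dx":0,"dy":-0.0005,"dz":0,"wx":0,"wy":0,"wz":0},
  {"dx":0,"dy":-0.0005,"dz":0,"wx":0,"wy":0,"wz":0},
])

```text
clock: 10.35
tool_pos: [0.5601, 0.1631, 0.3611]
eef_rot: [-0.527, 0.47, -0.471, 0.528]
contact_force: [1.0, -2.3, 6.7]
opening: 0.166
```

arm_command([
  {"dx":0,"dy":0,"dz":0,"wx":0,"wy":0,"wz":0},
  {"dx":0,"dy":0,"dz":0,"wx":0,"wy":0,"wz":0},
  {"dx":0,"dy":0,"dz":0,"wx":0,"wy":0,"wz":0},
  {"dx":0,"dy":0,"dz":0,"wx":0,"wy":0,"wz":0},
  {"dx":0,"dy":0,"dz":0,"wx":0,"wy":0,"wz":0},
], claw=-0.3)

```text
clock: 10.85
tool_pos: [0.5594, 0.1637, 0.36]
eef_rot: [-0.528, 0.471, -0.47, 0.528]
contact_force: [0.3, -0.7, 0.1]
opening: 0.354
```

```bash
python3 - <<'E'
from h import *
s=r.get_state()
print(s['tool_pos'],s['opening'],s['contact_force'],s['clock'])
im=save('scene','s11.png')[:,:,::-1]
cv2.imwrite('pics/s11b.png',cv2.convertScaleAbs(cv2.resize(im[170:345,230:370],None,fx=4,fy=3.4),alpha=1.5))
save('wrist','w11.png')
E
```

```text
[0.55943934 0.16373214 0.36004111] 0.35374083974168224 [ 0.26431699 -0.74399133  0.1229301 ] 10.85
```

View pics/s11b.png

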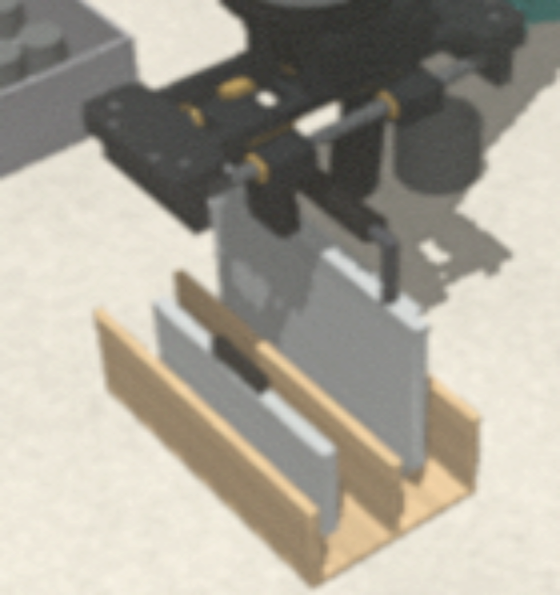

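View pics/w11.png

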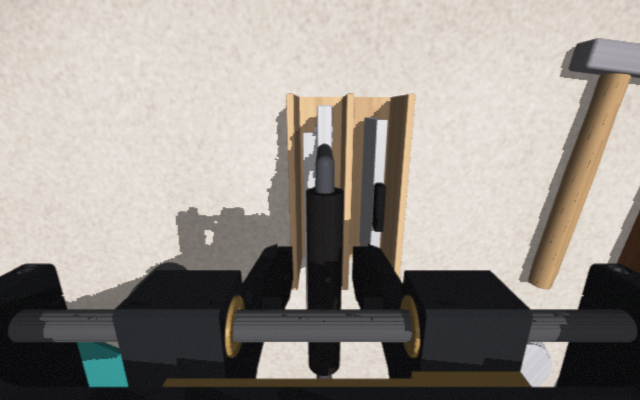

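The lid stands on its own, with the sleeve (columns 308–341) centred and clear of both fingers. I'll open wider and retreat straight up.

arm_command([
  {"dx":0,"dy":0,"dz":0,"wx":0,"wy":0,"wz":0},
  {"dx":0,"dy":0,"dz":0,"wx":0,"wy":0,"wz":0},
  {"dx":0,"dy":-0.01,"dz":0,"wx":0,"wy":0,"wz":0},
  {"dx":0,"dy":-0.03,"dz":0,"wx":0,"wy":0,"wz":0},
  {"dx":0,"dy":-0.06,"dz":0,"wx":0,"wy":0,"wz":0},
], claw=0.2)

```text
clock: 11.45
tool_pos: [0.5591, 0.1634, 0.4203]
eef_rot: [0.529, -0.471, 0.47, -0.527]
contact_force: [-0.2, 0.6, -0.5]
opening: 0.601
```

arm_command([
  {"dx":0,"dy":-0.03,"dz":0,"wx":0,"wy":0,"wz":0},
  {"dx":0,"dy":-0.06,"dz":0,"wx":0,"wy":0,"wz":0},
  {"dx":0,"dy":-0.09,"dz":0,"wx":0,"wy":0,"wz":0},
  {"dx":0,"dy":-0.1,"dz":0,"wx":0,"wy":0,"wz":0},
  {"dx":0,"dy":-0.1,"dz":0,"wx":0,"wy":0,"wz":0},
])

```text
clock: 11.95
tool_pos: [0.5597, 0.1635, 0.5219]
eef_rot: [-0.527, 0.47, -0.471, 0.529]
contact_force: [-0.2, 0.4, -1.1]
opening: 0.604
```

```bash
python3 - <<'E'
from h import *
s=r.get_state()
print(s['tool_pos'],s['opening'],s['contact_force'],s['clock'],abs(s['qd']).max())
im=save('scene','s12.png')[:,:,::-1]
cv2.imwrite('pics/s12b.png',cv2.convertScaleAbs(cv2.resize(im[150:345,230:370],None,fx=4,fy=3),alpha=1.5))
im=save('top','t12.png')[:,:,::-1]
cv2.imwrite('pics/t12b.png',cv2.convertScaleAbs(cv2.resize(im[70:190,150:330],None,fx=4,fy=4),alpha=1.5))
c=r.get_calibration('scene')
g=np.array([.5595,.1636,.213]);a=np.radians(6.5);fy=np.array([-np.sin(a),np.cos(a),0])
for d,y in((.045,.08),(.184,.08),(.045,-.08)):
    u,v=proj(c,g-[0,0,d]+fy*y);print((u+.5-230)*4,(v+.5-150)*3)
E
```

```text
[0.55967941 0.16348703 0.52190555] 0.6036617101184883 [-0.2320887   0.36623747 -1.10598484] 11.95 0.058572808248524746
427.07098879086743 347.2636175683977
422.3573367016588 482.47365668202156
214.7083006290129 196.43509054873064
```

View pics/s12b.png

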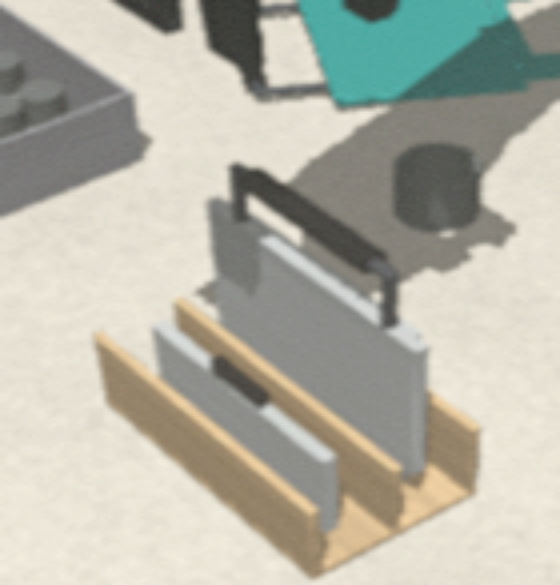

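View pics/t12b.png

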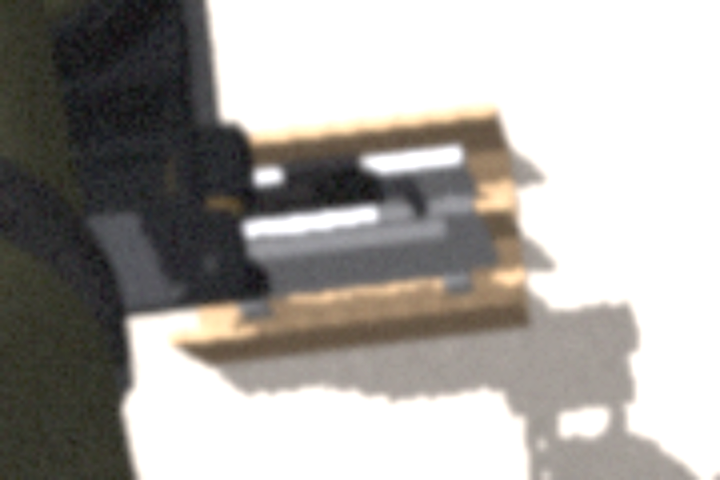

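```bash
python3 -c "
from plant import r
print(r.finish_job(),r.get_state()['clock'])"
```

```text
the job is handed in; nothing more can be done
the job is handed in; nothing more can be done
```

The lid is off the stock box and stands upright, handle up, in the free slot of the lid stand. I handed the job in at about 12 s of the 51 s allowed; no verdict is reported.

- **What I did:** I gripped the sleeve from above, swung the lid upright on the rod, and lifted it about 78 mm straight off. I then carried it to the stand and lowered it until it touched the slot floor, where the vertical force went from −2.6 N to +5.7 N. After that I let go and backed straight up.
- **Last checks:** The scene and top pictures show the lid standing on its own, upright, with the gripper about 16 cm above where it released. In the scene picture its plate corners match an upright lid at about (0.560, 0.164) m to within a few pixels.
- **Disagreements:** The three cameras put the slot's centreline between about 0.555 and 0.561 m in x, and its middle between about 0.158 and 0.168 m in y. The lid's position is well within tolerance for all of these readings. I backed off 0.5 mm before opening, but the measured force did not drop (6.7 N), so I opened with that slight pressure still on.

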